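Read the canister's label deep in the sorter with the stick barcode reader

ROBOT

A 6-joint arm with a two-finger parallel gripper is mounted at the origin on the work surface. World frame = base frame: x ahead of the robot, y to its left, z up, the work surface at z = 0. Lengths are in m, angles in degrees, forces in N, time in s.
With the tool pointing down it reaches from about 0.375 to 0.75 m from the base axis. Payload 9 kg.
Tool frame: the origin (TCP) lies at the very end of the fingers, on their centre line; the grasp point (between the pads) lies 19 mm behind it (robot.grasp_offset is the distance from the TCP to the grasp point, in m); z points along the fingers, y is the line along which they close (so a half turn about z gives the same grasp; the last joint's range is limited). The gripper opens to 85 mm and grips with 20 to 120 N. Pads are 22 mm wide; open, the fingers measure 114 mm over their backs; the gripper's body (76 mm by 85 mm) begins 54 mm behind the grasp point. The pads swing forward as they close: fully open they stand 13 mm farther back than shut.
Start: joints at [-84.952, 5.964, 5.575, 89.605, 0, 77.527], TCP at [0.181, -0.572, 0.231] pointing down, gripper open.
Joint ranges: [-171.21, 171.21], [-48.23, 106.86], [-62.78, 66.21], [-105.2, 120.99], [-86.42, 89.51], [-180, 180]. Speed limits (degrees/s): [127.2, 127.2, 147.25, 180, 180, 180].

INTERFACE

Orientations are given as a 3x3 rotation matrix whose columns are the frame's x, y, z axes.
In Python, from workcell import sensors, optics, workorder, robot gives the robot as it stands.
- The arm moves only by the tool jog_arm, never from a script. Its arguments are lists of equal length, an entry for each row: "xyz": the shift along the tool's x, y, z as a fraction of full scale, a list of three; "twist": the turn, a rotation vector about the tool's x, y, z as a fraction of full scale, a list of three. A call has exactly 8 rows; each row shifts and turns the commanded pose from where the row before left it, along the tool's axes as they then stand; what a row does not reach is not made up. Full scale, the value 1, is 0.2 m for a shift and 0.1 rad for a turn. A row lasts 1/12 s, in which the tool goes at most 41.7 mm and 7.16 degrees, less where a joint would pass 70% of its speed; a pose out of reach is approached as far as the arm can. A call with a number of a shift or a turn outside -1 to 1 is refused whole. A call with a gripper value outside its range is refused whole. "fingers" is the closure, from -1 (fully open) to 1 (shut), set as the call begins (left out, the last holds). The fingers move at their own pace and stop on an object; "force" is the grip in N (left out, the last holds). Time passes only in rows, so rows that do not move let the fingers close, or fill a call up. It gives the time, the measured TCP pose, the force, the opening and the grip force at its end, in the units of the state.
- sensors.get_state(): the state, without advancing time (a new reading comes with each control period).
- optics.grab_frame(name): name is "side" or "top"; returns (picture, depth): 480x640x3 uint8, red, green, blue; 480x640 float32, m along the optical axis (not along the pixel's ray), 0 where there is no reading.
- optics.get_calibration(name): a dict with "mtx" (3x3 intrinsics, pixels), "origin" and "rotation" of the camera in the world. Camera axes: x right, y down, z forward; pixel columns grow to the right and rows downward; lengths in m; the calibration is good to about 2 mm. A picture is of the moment at which its call begins. get_calibration takes no time and is no camera call.
- workorder.sign_off(): hands the job in; it is judged then, once.
The state is a dict: "time_s": time; "joints": joint angles; "qvel": joint speeds; "joint_torque": joint torques, N m; "position": TCP position; "tool_rot": TCP orientation; "ft_force": force on the tool from outside, world axes, zero at the start; "ft_torque": the same for the moment, N m; "grip_width": finger opening in m; "grasp_force": force on a finger pad.
Only numpy, scipy, OpenCV 4.12 (cv2) and the standard library are available. Lean on these libraries where they do the work, as an engineer would, in place of code of your own. Each camera call takes 0.05 s, during which the arm holds its last target. There are 200 camera calls.

TASK

Draw the stick barcode reader out of its charging dock and read the label on the round canister in the sorter: reach the reader's window into that bay and hold it still for two seconds, square to the label, opposite its middle and about 35 mm off. Do not touch or shift the canister, do not bring the window up to either of the other labels, and leave everything else standing where it is. Then lay the reader down gently, right way up, on the grey mat and let go.

Things in the scene. Friction and masses are not known exactly. Their poses are not given: they have to be found in the camera images.
- reader: stick barcode reader, 200 mm long, 0.17 kg. Origin: centre of its underside, x to the window, z up. Grey head 46 mm wide, 34 high, x = 35 to 100 mm; black handle 28 wide, 28 high, x = -100 to 37 mm. Starts on the table, the rear 88 mm (+-3) of the handle in the dock: draw it straight out along its +x. In a bay there is no room for a hand over the head: hold the handle's rear
- reader_window (a point): centre of the reader's window, on its front end face, 100 mm ahead of the reader's origin and 17 mm above its underside; it looks along the reader's +x
- dock: black charging dock, fixed, 110 mm deep (x), 80 mm wide, 100 mm high; origin at the centre of its underside. Its mouth (a tunnel 36 mm wide, 36 mm high, open at the table) is on the -x face, 55 mm from the origin; the reader comes out along the dock's -x
- mat: thin grey bench mat, fixed, 200 mm (x) by 230 mm (y), 3 mm thick; origin at the centre of its underside; the folder lies along its +x edge
- sorter: plywood sorter, fixed: three bays side by side along its y, open at the top and the -x face, 75 mm wide, with 8 mm walls 170 mm high; bay centres at y = -83, 0, 83 mm; floor 8 mm thick; depth x = -100 to 100 mm; origin at the centre of its underside. The boxes stand far back, their labels about 115 mm inside the mouths
- canister: round grey canister with a black lid, 72 mm across, 125 mm high, loose, standing in one of the bays (any of them); origin at the centre of its underside, label side to its own -x
- canister_label (a point): middle of the canister's label (50 mm wide, 32 mm high, upright, facing the bay's mouth): 37 mm from the canister's axis on its -x, 70 mm above its underside (78 mm above the table); axes as the canister's, so -x points straight out of the label
- tall_box: taller box, 72 x 66 x 140 mm high, loose, in another bay: plain grey archive-board box, origin at the centre of its underside; its front (label) face is 36 mm from the origin on its own -x, towards the bay's mouth
- tall_box_label (a point): middle of the tall box's label, not to be read; 70 mm above its underside
- low_box: low box, 72 x 66 x 80 mm high, loose, in the remaining bay: plain grey archive-board box, origin at the centre of its underside; its front (label) face is 36 mm from the origin on its own -x, towards the bay's mouth
- low_box_label (a point): middle of the low box's label, not to be read; 50 mm above its underside
- folder: bone folder, a flat ivory-coloured bar 22 x 150 x 6 mm, lying on the mat's +x edge (origin centre of underside, length along its y); leave alone
- jar: glass jar with brass lid, 52 mm across, 70 mm high, near the docked reader; origin centre of underside; leave alone
- cup: terracotta cup with pencils, 72 mm across, 90 mm high, the pencils 150 mm, near the docked reader; origin centre of underside; leave alone
- block: wooden block 100 (x) x 50 x 45 mm high beside the dock; origin centre of underside; leave alone
- bottle: green glass bottle, 68 mm across, 150 mm high, at the far side; origin centre of underside; leave alone
- brush: broad flat brush, about 175 mm long (x -92 to +83 mm), 60 mm wide, 18 mm high, lying beyond the mat; leave alone
Not all that is in view belongs to the job. There is more than one size of the reader; the one meant has the size given above. What is shaped like the canister but yellow is not meant.

How it is judged (in metres and radians):
On the way:
1. the reader's window is held still, square to the canister's label, opposite its middle (within 14 mm) and 15 to 55 mm off it (x of reader_window in the frame of canister_label between -0.055 and -0.015 m and y of reader_window in the frame of canister_label between -0.014 and 0.014 m and z of reader_window in the frame of canister_label between -0.014 and 0.014 m and angle between the x axis of reader and the x axis of canister, either way round below 0.17 rad and linear speed of reader below 0.02 m/s and angular speed of reader below 0.2 rad/s), for 1.5 s.
At the end, for the whole second after the job is handed in: the reader lies at rest, right way up and flat, on the mat: its origin over the mat (at least 15 mm inside its edges) and its underside on the mat's top (within about 9 mm), released (x of reader in the frame of mat between -0.085 and 0.085 m and y of reader in the frame of mat between -0.1 and 0.1 m and z of reader in the frame of mat between 0 and 0.012 m and angle between reader's own z axis and vertical below 0.12 rad and linear speed of reader below 0.02 m/s); the robot touches nothing.
It fails at once if the canister or another box is shifted by more than 10 mm (distance of any of canister, tall_box, low_box from where it was at the start of the episode above 0.01 m).
It fails at once if the reader or the robot presses on the canister (over 1 N) (contact force between any of reader, the arm, the fingers and canister above 1 N).
It fails at once if the reader's window comes within 60 mm of another box's label (distance between reader_window and tall_box_label below 0.06 m or distance between reader_window and low_box_label below 0.06 m).
It fails at once if a bystander is shifted by more than 20 mm or tipped (distance of any of folder, jar, cup, block, bottle, brush from where it was at the start of the episode above 0.02 m or angle between any of folder, jar, cup, block, bottle, brush's own z axis and vertical above 0.4 rad).
It fails at once if the reader is dropped (moves faster than 0.5 m/s while not held) (contact force between reader and the fingers below 0.1 N and linear speed of reader above 0.5 m/s).
It also fails if it takes over 59 s, if anything falls off the work surface, if the arm or the gripper's body presses on something with over 40 N, if the wrist force passes 120 N, or if a joint passes its speed limit or range.

## Working session

There is one attempt and no reset: what is moved stays moved. The work goes in short steps, Python scripts to look and compute and a tool call to move; the robot and the scene stay as the last step left them, time stands still between calls to the robot, and variables do not carry over. Pictures are saved under pics/ and viewed, at most 10 in all, crops included, and the job is handed in when it is done.

Besides the shell and the picture viewer there is one more tool, called after "Emit:" in YAML: its name, and indented under it one key for each argument. jog_arm: Moves the arm, as the interface text tells. Its arguments: {"type":"object","properties":{"xyz":{"type":"array","items":{"type":"array","items":{"type":"number"}}},"twist":{"type":"array","items":{"type":"array","items":{"type":"number"}}},"fingers":{"type":"number"},"force":{"type":"number"}},"required":["xyz","twist"]}

```bash
mkdir -p pics; ls; python3 - <<'E'
from workcell import sensors, optics, workorder, robot
import numpy as np, cv2
for n in ("side","top"):
    p,d=optics.grab_frame(n); cv2.imwrite(f"pics/{n}0.png",p[:,:,::-1]); np.savez(f"{n}0.npz",p=p,d=d)
    c=optics.get_calibration(n); print(n,c)
print(robot.grasp_offset, sensors.get_state())
E
```

```text
pics
side {'mtx': array([[582.9542176 ,   0.        , 322.61188906],
       [  0.        , 582.9542176 , 243.18542982],
       [  0.        ,   0.        ,   1.        ]]), 'origin': array([0.77140663, 0.71276619, 1.2540746 ]), 'rotation': array([[-0.95568407,  0.24795422, -0.1587031 ],
       [ 0.2942408 ,  0.78710502, -0.54211442],
       [-0.00950355, -0.56478704, -0.82518197]])}
top {'mtx': array([[469.8776651 ,   0.        , 329.68941116],
       [  0.        , 469.8776651 , 241.10430048],
       [  0.        ,   0.        ,   1.        ]]), 'origin': array([ 0.39062593, -0.04558818,  1.0686971 ]), 'rotation': array([[-2.61951451e-02, -9.89542133e-01,  1.41845625e-01],
       [-9.99649719e-01,  2.64658013e-02,  2.15451187e-05],
       [-3.77537793e-03, -1.41795375e-01, -9.89888791e-01]])}
0.0187 {'time_s': 0.1, 'joints': array([-8.49494921e+01,  5.99702996e+00,  5.53345384e+00,  8.96050554e+01,
        4.55994543e-04,  7.75272956e+01]), 'qvel': array([ 0.0422833 , -0.15894051,  0.13474185, -0.09949089, -0.06690437,
        0.09918406]), 'joint_torque': array([ 5.43427072e-03, -5.58211434e+01,  5.04719639e+01,  1.30515880e-02,
       -1.72373429e-04, -1.44439980e-05]), 'position': array([ 0.18064651, -0.57185637,  0.23059998]), 'tool_rot': array([[ 9.53595062e-01,  3.01092092e-01, -9.75233689e-05],
       [ 3.01091990e-01, -9.53594352e-01,  1.19389644e-03],
       [ 2.66475042e-04, -1.16785725e-03, -9.99999283e-01]]), 'ft_force': array([ 0.40179749, -1.22361516,  0.44921669]), 'ft_torque': array([0.07373374, 0.02014978, 0.00200101]), 'grasp_force': 0.0, 'grip_width': 0.08534066068232987}
```

View pics/top0.png

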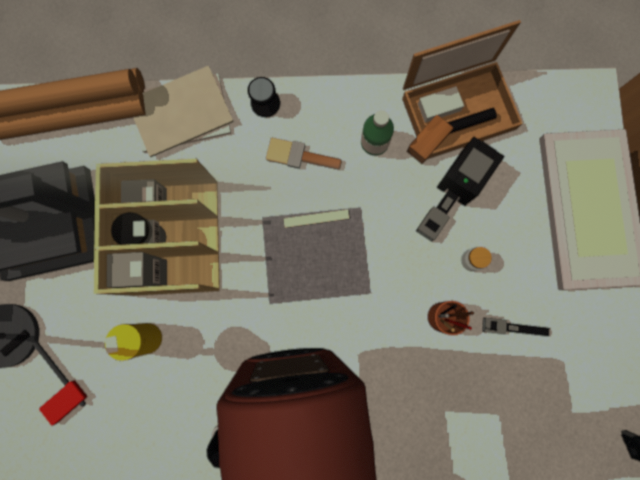

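View pics/side0.png

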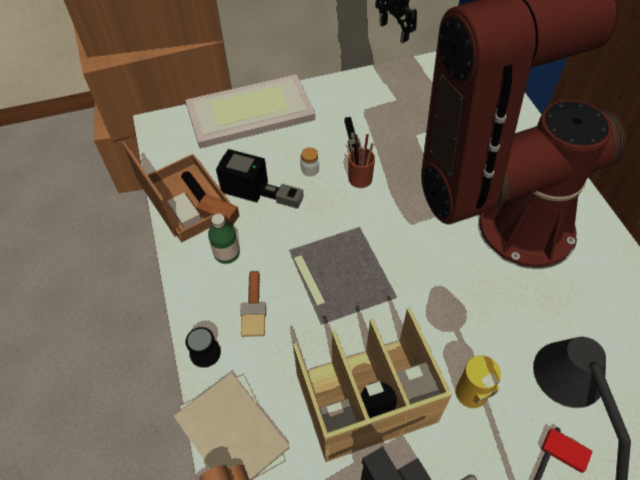

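The top view shows the dock at (470,170) with the reader's grey head at (435,222). A smaller reader lies by the cup at (515,328). The sorter's mouth faces right; its bays at left hold the low or tall boxes at (140,190) and (130,270) and the black-lidded canister at (125,228). The mat is at (317,255), and the yellow decoy is at (125,342). Next I'll make metric ortho maps from the depth.

```bash
cat > h.py <<'E'
import numpy as np, cv2
from workcell import sensors, optics, workorder, robot
def cloud(n,d):
    c=optics.get_calibration(n); K=c["mtx"]; v,u=np.mgrid[0:480,0:640]
    P=np.stack([(u-K[0,2])/K[0,0]*d,(v-K[1,2])/K[1,1]*d,d],-1)
    W=P@c["rotation"].T+c["origin"]; W[d<=0]=np.nan; return W
def load(n,k=0):
    f=np.load(f"{n}{k}.npz"); return f["p"],cloud(n,f["d"])
def grab(n,k):
    p,d=optics.grab_frame(n); np.savez(f"{n}{k}.npz",p=p,d=d); return p,cloud(n,d)
def ortho(p,W,x0,x1,y0,y1,s=1000,zmax=9):
    """map: row down = -x, col right = -y (as the top view); colour and height"""
    H=int((x1-x0)*s);Wd=int((y1-y0)*s); im=np.zeros((H,Wd,3),np.uint8); z=np.full((H,Wd),np.nan)
    m=np.isfinite(W[...,2])&(W[...,0]>x0)&(W[...,0]<x1)&(W[...,1]>y0)&(W[...,1]<y1)&(W[...,2]<zmax)
    Q=W[m]; C=p[m]; o=np.argsort(Q[:,2]); Q=Q[o];C=C[o]
    r=((x1-Q[:,0])*s).astype(int).clip(0,H-1); c=((y1-Q[:,1])*s).astype(int).clip(0,Wd-1)
    im[r,c]=C[:,::-1]; z[r,c]=Q[:,2]; return im,z
E
python3 - <<'E'
from h import *
p,W=load("top")
for nm,(u,v) in dict(head=(435,222),handle=(449,197),dock=(462,150),head_s=(495,325),block=(432,140),can=(122,228),labelc=(139,229),b1=(130,190),b2=(125,265),wall=(150,200),mat=(317,260),table=(380,320),folder=(316,218),jar=(480,258),bottle=(377,130),brush=(295,153),cyl=(263,88),sorterwall=(210,170),yel=(122,340)).items():
    print(nm,np.round(W[v,u],3))
# crop top enlarged around the dock and the sorter
a=cv2.resize(p[115:275,370:530,::-1],(560,560),interpolation=cv2.INTER_CUBIC)
cv2.imwrite("pics/dock_crop.png",a)
E
```

```text
head [ 0.576 -0.282  0.034]
handle [ 0.633 -0.318  0.03 ]
dock [ 0.736 -0.349  0.048]
head_s [ 0.345 -0.403  0.023]
block [ 0.762 -0.283  0.047]
can [0.562 0.372 0.137]
labelc [0.559 0.339 0.134]
b1 [0.654 0.381 0.086]
b2 [0.486 0.359 0.148]
wall [0.63  0.336 0.089]
mat [ 0.5   -0.016  0.005]
table [ 0.362 -0.153  0.002]
folder [ 0.597 -0.016  0.009]
jar [ 0.488 -0.364  0.073]
bottle [ 0.759 -0.151  0.123]
brush [0.75  0.03  0.018]
cyl [0.883 0.095 0.077]
sorterwall [0.719 0.231 0.002]
yel [0.34  0.369 0.126]
```

View pics/dock_crop.png

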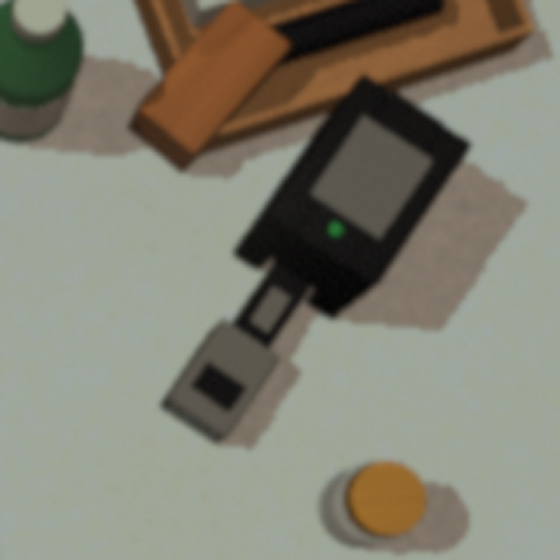

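The crop shows two possible readers: the docked one, with its grey head at top-view px (435,222), and the undocked one by the cup at (495,325). The docked one's head is 34 mm high, which matches the description. The other is only 23 mm high, so it's the smaller size. The dock mouth faces lower-left, with the wooden block at (432,140) and the jar at (480,258) beside it.

```bash
python3 - <<'E'
from h import *
def rect(Q):
    r=cv2.minAreaRect((Q*1000).astype(np.float32)); return np.round(r[0],1),np.round(r[1],1),round(r[2],1)
for n in ("top","side"):
    p,W=load(n); x,y,z=W[...,0],W[...,1],W[...,2]
    near=lambda a,b,r:np.hypot(x-a,y-b)<r
    m=near(.585,-.285,.075)&(z>.024)&(z<.045)&~((x>0.64)); print(n,"head+handle",m.sum(),rect(W[m][:,:2]),"z",np.round(np.nanpercentile(z[m],[10,50,90]),4))
    m=near(.575,-.28,.05)&(z>.0315)&(z<.045); print(" head top",m.sum(),rect(W[m][:,:2]))
    m=near(.67,-.36,.12)&(z>.085)&(z<.115); print(" dock top",m.sum(),rect(W[m][:,:2]),np.nanmedian(z[m]))
    m=near(.57,.36,.18)&(z>.160)&(z<.185); print(" sorter walls top",m.sum(),rect(W[m][:,:2]),np.nanmedian(z[m]))
    m=near(.565,.37,.05)&(z>.128)&(z<.15); print(" can top",m.sum(),rect(W[m][:,:2]),np.nanmedian(z[m]),cv2.minEnclosingCircle((W[m][:,:2]*1000).astype(np.float32)))
    m=near(.655,.37,.05)&(z>.08)&(z<.1); print(" low top",m.sum(),rect(W[m][:,:2]),np.nanmedian(z[m]))
    m=near(.48,.37,.05)&(z>.14)&(z<.158); print(" tall top",m.sum(),rect(W[m][:,:2]),np.nanmedian(z[m]))
    rgb=p.astype(int); m=near(.51,-.02,.17)&(z<.012)&(rgb.max(-1)<125)&(rgb.min(-1)>40); 
    mm=cv2.morphologyEx(m.astype(np.uint8),cv2.MORPH_OPEN,np.ones((5,5)));l,lab,st,_=cv2.connectedComponentsWithStats(mm); k=1+np.argmax(st[1:,4]); print(" mat",st[k],rect(W[lab==k][:,:2]))
p,W=load("side"); im,z=ortho(p,W,.42,.75,.2,.5)
im2,z2=ortho(*load("top"),.42,.75,.2,.5)
f=lambda i:cv2.resize(cv2.dilate(i,np.ones((3,3))),None,fx=1.3,fy=1.3)
cv2.imwrite("pics/sort_ortho.png",np.hstack([f(im),f(im2)]))
E
```

```text
top head+handle 879 (array([ 593.3, -294.9]), array([ 48.9, 118.3]), 49.4) z [0.0283 0.0336 0.037 ]
 head top 564 (array([ 581.1, -284.4]), array([45.9, 84.3]), 52.4)
 dock top 1970 (array([ 683. , -359.5]), array([ 80.4, 114.3]), 53.5) 0.101179359745171
 sorter walls top 2853 (array([560.3, 359.5]), array([257.9, 298.2]), 1.5) 0.169992424972918
 can top 1220 (array([563.1, 365.5]), array([70.3, 79.6]), 1.6) 0.13397041104885377 ((563.2738037109375, 368.2260437011719), 49.7167854309082)
 low top 987 (array([653.4, 367.5]), array([56. , 80.1]), 1.8) 0.08884105471295434
 tall top 1427 (array([473.3, 362.9]), array([84.2, 80.3]), 2.6) 0.14856004707261772
 mat [ 262  208  108   95 7943] (array([513.8, -12.1]), array([199.7, 231.5]), 4.3)
side head+handle 498 (array([ 594.7, -291. ]), array([ 54.8, 119.4]), 51.1) z [0.0265 0.0312 0.0358]
 head top 212 (array([ 582.9, -278.2]), array([49.9, 84.6]), 51.3)
 dock top 1078 (array([ 684. , -356.7]), array([ 86.9, 114.5]), 54.4) 0.09879554355171294
 sorter walls top 2492 (array([560.4, 359.2]), array([258.1, 295.2]), 1.6) 0.16882942476789486
 can top 1133 (array([563.9, 371.6]), array([85.3, 84.2]), 2.2) 0.13260104170642673 ((564.9940185546875, 370.3509521484375), 49.637367248535156)
 low top 909 (array([647.1, 372.8]), array([84. , 87.5]), 1.5) 0.08736957132485168
 tall top 1312 (array([481.2, 368.3]), array([85.2, 86.2]), 1.1) 0.14758488835127337
 mat [ 291  228  104   96 5534] (array([511.8, -11.2]), array([202.6, 237.8]), 3.9)
```

View pics/sort_ortho.png

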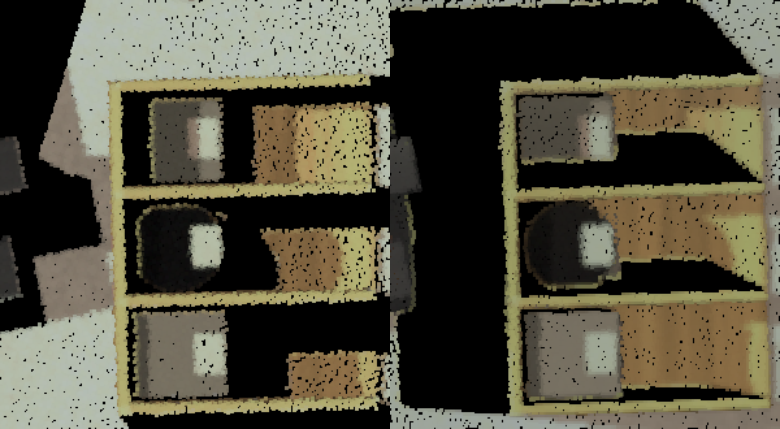

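The ortho map (side view left, top view right) shows three bays with white tags at the tops of the labels. The black round lid is in the middle bay: lid centre near px (180,246) of the left half, tag at (206,246). The low box is in the upper bay and the tall box in the lower one. Next I'll refine the numbers.

```bash
python3 - <<'E'
from h import *
from scipy.optimize import least_squares
for n in ("top","side"):
    p,W=load(n); x,y,z=W[...,0],W[...,1],W[...,2]; rgb=p.astype(int)
    print(n)
    for xc in (.438,.520,.603,.684):
        m=(abs(z-.17)<.006)&(abs(x-xc)<.012)&(y>.225)&(y<.40); a=np.polyfit(y[m],x[m],1); print(" wall x at y=.316",round(np.polyval(a,.316),4),"slope",round(a[0],4),m.sum(),"ymin",np.round(np.percentile(y[(abs(z-.17)<.006)&(abs(x-xc)<.012)&(y>.19)],.5),4))
    m=(abs(z-.17)<.006)&(x>.45)&(x<.67)&(y>.395)&(y<.43); print(" back y",np.round(np.percentile(y[m],[2,50,98]),4))
    m=(np.hypot(x-.563,y-.366)<.045)&(abs(z-.133)<.006)&(y>.3)&(rgb.max(-1)<70); q=W[m][:,:2]
    (c,r)=cv2.minEnclosingCircle((q*1000).astype(np.float32)); print(" lid dark",m.sum(),c,r,"extent",np.round(np.percentile(q,[1,99],axis=0),4).tolist())
    for nm,xc,zc in (("low",.65,.088),("can",.561,.133),("tall",.478,.148)):
        m=(abs(x-xc)<.03)&(abs(y-.34)<.03)&(abs(z-zc)<.03)&(rgb.min(-1)>130)&(abs(rgb[...,0]-rgb[...,2])<40); q=W[m]; print(" tag",nm,m.sum(),np.round(np.percentile(q,[3,50,97],axis=0),4).tolist(), cv2.minAreaRect((q[:,:2]*1000).astype(np.float32)))
    # head edges: project on reader axis
    m=(np.hypot(x-.59,y-.29)<.08*0+9)  if 0 else (np.hypot(x-.585,y+.285)<.09)&(z>.012)&(z<.045)
    for ang in (50,):
        pass
    q=W[m]; head=q[(q[:,2]>.031)]; 
    mm=(abs(x-.633)<.03)&(abs(y+.318)<.03)&(z>.02)&(z<.0315); hd=W[mm]
    print(" head c",head.mean(0), "handle",np.round(np.median(hd,0),4),mm.sum())
    m=(np.hypot(x-.684,y+.358)<.09)&(abs(z-.1)<.008); print(" dock ",cv2.minAreaRect((W[m][:,:2]*1000).astype(np.float32)))
p,W=load("top"); im,z=ortho(p,W,.53,.73,-.43,-.23); p,W=load("side"); im2,z=ortho(p,W,.53,.73,-.43,-.23)
f=lambda i:cv2.resize(cv2.dilate(i,np.ones((3,3))),None,fx=2,fy=2)
cv2.imwrite("pics/reader_ortho.png",np.hstack([f(im),f(im2)]))
E
```

```text
top
 wall x at y=.316 0.4366 slope -0.0221 406 ymin 0.2081
 wall x at y=.316 0.5191 slope -0.0271 406 ymin 0.2102
 wall x at y=.316 0.602 slope -0.0268 410 ymin 0.2125
 wall x at y=.316 0.6846 slope -0.0289 428 ymin 0.2148
 back y [0.3981 0.4055 0.4125]
 lid dark 777 (560.740966796875, 368.8468017578125) 43.563385009765625 extent [[0.5314, 0.3269], [0.597, 0.404]]
 tag low 71 [[0.632, 0.333, 0.0863], [0.6447, 0.3391, 0.0899], [0.6564, 0.3452, 0.0927]] ((644.8198852539062, 339.4972839355469), (28.194515228271484, 12.658411979675293), 3.6165313720703125)
 tag can 125 [[0.5493, 0.3304, 0.132], [0.5615, 0.3399, 0.1346], [0.5737, 0.3492, 0.138]] ((561.5811157226562, 339.466064453125), (26.039024353027344, 20.45712661743164), 0.9297066926956177)
 tag tall 152 [[0.4655, 0.3278, 0.1463], [0.4784, 0.3374, 0.1491], [0.4912, 0.3482, 0.152]] ((478.7415466308594, 338.103515625), (27.536680221557617, 21.43816375732422), 2.2064731121063232)
 head c [ 0.58255054 -0.28435074  0.03496737] handle [ 0.6248 -0.3129  0.0286] 237
 dock  ((683.0559692382812, -359.40179443359375), (80.19689178466797, 114.264
[... 465 characters left out ...]
 [0.6575, 0.3459, 0.0913]] ((643.8229370117188, 339.88214111328125), (14.92933464050293, 29.839252471923828), 89.6948471069336)
 tag can 144 [[0.5476, 0.3312, 0.129], [0.5606, 0.3411, 0.1329], [0.5744, 0.3509, 0.1372]] ((560.5658569335938, 341.3707580566406), (28.319955825805664, 21.08661460876465), 1.2005434036254883)
 tag tall 155 [[0.4636, 0.3286, 0.1441], [0.4774, 0.3386, 0.1483], [0.4915, 0.3492, 0.1519]] ((477.2763671875, 338.52227783203125), (30.54741096496582, 22.87214469909668), 0.620328962802887)
 head c [ 0.59330436 -0.28447758  0.03476425] handle [ 0.6256 -0.3094  0.0264] 158
 dock  ((684.243408203125, -356.89111328125), (86.8946762084961, 113.90918731689453), 54.361366271972656)
```

View pics/reader_ortho.png

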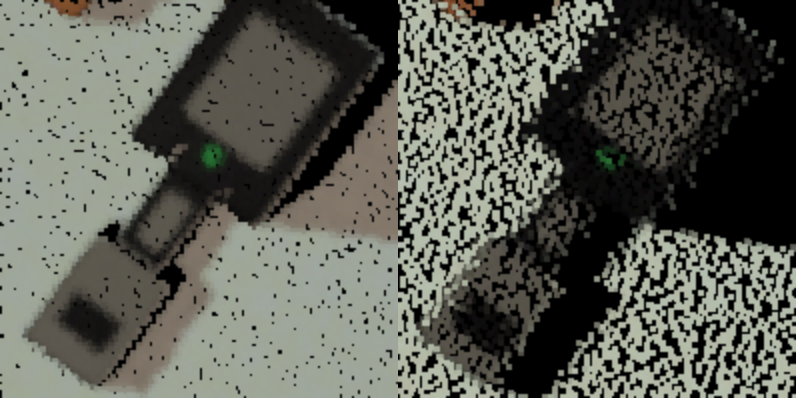

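The enlarged ortho confirms the docked reader. The head's front edge centre is near px (62,358), at about (0.551, −0.261), and its rear edge is near (146,254). That makes the head about 66 x 46 mm, as specified. Next I'll fit the reader pose and write a small planner.

```bash
cat > plan.py <<'E'
import sys,json
from h import *
from scipy.spatial.transform import Rotation as R
def Rt(yaw):  # tool down, tool x at yaw
    c,s=np.cos(np.radians(yaw)),np.sin(np.radians(yaw)); return R.from_matrix(np.array([[c,s,0],[s,-c,0],[0,0,-1.]]))
def plan(legs,start=None):
    """legs: (x,y,z,yaw,rows); prints calls of 8 rows, rounded, rounding errors carried on"""
    if start is None:
        s=sensors.get_state(); P=s["position"].copy(); Q=R.from_matrix(s["tool_rot"])
    else: P=np.array(start[:3]);Q=Rt(start[3])
    X,T=[],[]
    for x,y,z,yaw,n in legs:
        g=np.array([x,y,z]); G=Rt(yaw); P0=P.copy(); rv=(Q.inv()*G).as_rotvec(); Q0=Q
        for k in range(1,n+1):
            p=P0+(g-P0)*k/n; q=Q0*R.from_rotvec(rv*k/n)
            dx=np.round(Q.inv().apply(p-P)/.2,3); dt=np.round((Q.inv()*q).as_rotvec()/.1,2)
            X.append(dx.tolist());T.append(dt.tolist()); P=P+Q.apply(dx*.2); Q=Q*R.from_rotvec(dt*.1)
    while len(X)%8: X.append([0,0,0]);T.append([0,0,0])
    print("max shift mm/row",round(np.abs(X).max()*200,1),"max twist",np.abs(T).max())
    for i in range(0,len(X),8): print("xyz",json.dumps(X[i:i+8]).replace(" ",""),"twist",json.dumps(T[i:i+8]).replace(" ",""))
def st():
    s=sensors.get_state(); r=s["tool_rot"]; print("t",round(s["time_s"],2),"tcp",np.round(s["position"],4),"yaw",round(np.degrees(np.arctan2(r[1,0],r[0,0])),2),"tilt",np.round(r[:,2],4),"w",round(s["grip_width"],4),"g",round(s["grasp_force"],1),"F",np.round(s["ft_force"],1))
E
python3 - <<'E'
from plan import *
from scipy.optimize import minimize
for n in ("top","side"):
    p,W=load(n); im,z=ortho(p,W,.53,.73,-.43,-.23)
    z=z[:,:]; M=(z>.020)&(z<.045); r,c=np.nonzero(np.isfinite(z)); X=.73-r/1000-.0005;Y=-.23-c/1000-.0005; Z=z[r,c]
    def cost(v):
        a=np.radians(v[2]); u=(X-v[0]/1e3)*np.cos(a)+(Y-v[1]/1e3)*np.sin(a); w=-(X-v[0]/1e3)*np.sin(a)+(Y-v[1]/1e3)*np.cos(a)
        head=(u>.035)&(u<.1)&(abs(w)<.023); hand=(u>-.005)&(u<=.035)&(abs(w)<.014); reg=(u>-.005)&(u<.14)&(abs(w)<.05)
        f=(head|hand); h=(Z>.020)
        return (reg&(f!=h)).sum()+ .0
    best=min(((cost((a,b,t)),a,b,t) for a in range(622,642,2) for b in range(-330,-308,2) for t in np.arange(138,150,1.)))
    best=min(((cost((a,b,t)),a,b,t) for a in np.arange(best[1]-2,best[1]+3) for b in np.arange(best[2]-2,best[2]+3) for t in np.arange(best[3]-1.5,best[3]+2,.5)))
    print(n,best)
plan([(.582,-.285,.22,143.5,24)])
E
```

```text
top (np.float64(37.0), np.int64(628), np.int64(-318), np.float64(144.0))
side (np.float64(132.0), np.int64(627), np.int64(-321), np.float64(142.0))
max shift mm/row 20.6 max twist 0.92
xyz [[0.098,-0.032,0.002],[0.1,-0.023,0.003],[0.102,-0.013,0.002],[0.102,-0.004,0.002],[0.103,0.005,0.002],[0.102,0.015,0.003],[0.1,0.024,0.002],[0.097,0.033,0.002]] twist [[-0.0,-0.0,-0.92],[-0.0,-0.0,-0.91],[-0.0,-0.0,-0.92],[-0.0,-0.0,-0.91],[-0.0,-0.0,-0.92],[-0.0,-0.0,-0.92],[0.0,-0.0,-0.91],[0.0,-0.0,-0.92]]
xyz [[0.094,0.042,0.002],[0.09,0.05,0.003],[0.085,0.058,0.002],[0.079,0.066,0.002],[0.072,0.072,0.002],[0.066,0.079,0.002],[0.058,0.085,0.003],[0.051,0.089,0.002]] twist [[0.0,-0.01,-0.92],[0.0,0.0,-0.91],[-0.0,0.0,-0.92],[-0.0,0.0,-0.91],[-0.0,0.0,-0.92],[-0.0,0.0,-0.92],[-0.0,0.0,-0.91],[-0.0,-0.0,-0.92]]
xyz [[0.042,0.094,0.002],[0.033,0.098,0.002],[0.024,0.099,0.002],[0.015,0.102,0.002],[0.005,0.103,0.003],[-0.004,0.102,0.002],[-0.013,0.102,0.002],[-0.023,0.101,0.002]] twist [[-0.0,-0.0,-0.91],[-0.0,-0.0,-0.92],[-0.0,-0.0,-0.92],[-0.0,-0.0,-0.91],[-0.0,-0.0,-0.92],[-0.0,-0.0,-0.91],[-0.0,-0.01,-0.92],[-0.0,0.0,-0.92]]
```

Emit:
jog_arm:
  xyz:
    - [0.098, -0.032, 0.002]
    - [0.1, -0.023, 0.003]
    - [0.102, -0.013, 0.002]
    - [0.102, -0.004, 0.002]
    - [0.103, 0.005, 0.002]
    - [0.102, 0.015, 0.003]
    - [0.1, 0.024, 0.002]
    - [0.097, 0.033, 0.002]
  twist:
    - [0, 0, -0.92]
    - [0, 0, -0.91]
    - [0, 0, -0.92]
    - [0, 0, -0.91]
    - [0, 0, -0.92]
    - [0, 0, -0.92]
    - [0, 0, -0.91]
    - [0, 0, -0.92]
  fingers: -1

```text
time_s: 0.77
position: [0.3151, -0.4758, 0.2273]
tool_rot: [[0.503, 0.864, -0.0], [0.864, -0.503, 0.001], [0.0, -0.0, -1.0]]
ft_force: [0.8, -0.1, 0.8]
grip_width: 0.0857
grasp_force: 0.0
```

Emit:
jog_arm:
  xyz:
    - [0.094, 0.042, 0.002]
    - [0.09, 0.05, 0.003]
    - [0.085, 0.058, 0.002]
    - [0.079, 0.066, 0.002]
    - [0.072, 0.072, 0.002]
    - [0.066, 0.079, 0.002]
    - [0.058, 0.085, 0.003]
    - [0.051, 0.089, 0.002]
  twist:
    - [0, 0, -0.92]
    - [0, 0, -0.91]
    - [0, 0, -0.92]
    - [0, 0, -0.91]
    - [0, 0, -0.92]
    - [0, 0, -0.92]
    - [0, 0, -0.91]
    - [0, 0, -0.92]

```text
time_s: 1.43
position: [0.4488, -0.3801, 0.2236]
tool_rot: [[-0.204, 0.979, -0.0], [0.979, 0.204, 0.001], [0.001, -0.0, -1.0]]
ft_force: [-0.5, -0.2, 0.2]
grip_width: 0.0853
grasp_force: 0.0
```

Emit:
jog_arm:
  xyz:
    - [0.042, 0.094, 0.002]
    - [0.033, 0.098, 0.002]
    - [0.024, 0.099, 0.002]
    - [0.015, 0.102, 0.002]
    - [0.005, 0.103, 0.003]
    - [-0.004, 0.102, 0.002]
    - [-0.013, 0.102, 0.002]
    - [-0.023, 0.101, 0.002]
  twist:
    - [0, 0, -0.91]
    - [0, 0, -0.92]
    - [0, 0, -0.92]
    - [0, 0, -0.91]
    - [0, 0, -0.92]
    - [0, 0, -0.91]
    - [0, 0, -0.92]
    - [0, 0, -0.92]

```text
time_s: 2.1
position: [0.5827, -0.2845, 0.2202]
tool_rot: [[-0.807, 0.591, -0.001], [0.591, 0.807, 0.0], [0.001, -0.0, -1.0]]
ft_force: [-0.7, -0.5, -0.3]
grip_width: 0.0854
grasp_force: 0.0
```

```bash
python3 - <<'E'
from plan import *
st(); plan([(.5765,-.281,.10,143.7,8),(.5765,-.281,.006,143.7,8)])
E
```

```text
t 2.1 tcp [ 0.5827 -0.2845  0.2202] yaw 143.77 tilt [-7.e-04  4.e-04 -1.e+00] w 0.0854 g 0.0 F [-0.7 -0.5 -0.3]
max shift mm/row 15.2 max twist 0.01
xyz [[0.004,-0.001,0.075],[0.005,-0.0,0.075],[0.004,-0.001,0.075],[0.004,-0.0,0.075],[0.005,-0.001,0.076],[0.004,-0.0,0.075],[0.005,-0.001,0.075],[0.004,-0.0,0.075]] twist [[-0.0,-0.0,0.0],[-0.0,-0.0,0.0],[-0.0,-0.0,0.0],[-0.0,-0.0,0.01],[-0.0,-0.0,-0.0],[-0.0,-0.01,-0.0],[-0.0,0.0,0.0],[-0.0,0.0,0.0]]
xyz [[0.0,-0.0,0.059],[0.0,-0.0,0.058],[0.0,-0.0,0.059],[0.0,-0.0,0.059],[0.0,-0.0,0.059],[0.0,-0.0,0.058],[0.0,-0.0,0.059],[0.0,-0.0,0.059]] twist [[-0.0,0.0,0.0],[-0.0,0.0,0.0],[-0.0,0.0,0.0],[-0.0,0.0,0.0],[-0.0,0.0,0.0],[-0.0,0.0,0.0],[-0.0,0.0,0.0],[-0.0,0.0,0.0]]
```

Emit:
jog_arm:
  xyz:
    - [0.004, 0, 0.075]
    - [0.005, 0, 0.075]
    - [0.004, 0, 0.075]
    - [0.004, -0.001, 0.075]
    - [0.005, 0, 0.075]
    - [0.004, 0, 0.075]
    - [0.005, -0.001, 0.075]
    - [0.004, 0, 0.075]
  twist:
    - [0, 0, 0]
    - [0, 0, 0]
    - [0, 0, 0]
    - [0, 0, 0]
    - [0, 0, 0]
    - [0, 0, 0]
    - [0, 0, 0]
    - [0, 0, 0]

```text
time_s: 2.77
position: [0.5759, -0.2812, 0.0994]
tool_rot: [[-0.804, 0.595, -0.001], [0.595, 0.804, 0.0], [0.001, -0.0, -1.0]]
ft_force: [0.6, -0.4, 0.7]
grip_width: 0.0854
grasp_force: 0.0
```

Emit:
jog_arm:
  xyz:
    - [0, 0, 0.06]
    - [0, 0, 0.06]
    - [0, 0, 0.06]
    - [0, 0, 0.06]
    - [0, 0, 0.06]
    - [0, 0, 0.06]
    - [0, 0, 0.06]
    - [0, 0, 0.05]
  twist:
    - [0, 0, 0]
    - [0, 0, 0]
    - [0, 0, 0]
    - [0, 0, 0]
    - [0, 0, 0]
    - [0, 0, 0]
    - [0, 0, 0]
    - [0, 0, 0]

```text
time_s: 3.43
position: [0.576, -0.2814, 0.0052]
tool_rot: [[-0.804, 0.595, -0.0], [0.595, 0.804, 0.0], [0.001, -0.0, -1.0]]
ft_force: [-0.1, -0.8, 0.4]
grip_width: 0.0853
grasp_force: 0.0
```

Emit:
jog_arm:
  xyz:
    - [0, 0, 0]
    - [0, 0, 0]
    - [0, 0, 0]
    - [0, 0, 0]
    - [0, 0, 0]
    - [0, 0, 0]
    - [0, 0, 0]
    - [0, 0, 0]
  twist:
    - [0, 0, 0]
    - [0, 0, 0]
    - [0, 0, 0]
    - [0, 0, 0]
    - [0, 0, 0]
    - [0, 0, 0]
    - [0, 0, 0]
    - [0, 0, 0]
  fingers: 1
  force: 40

```text
time_s: 4.1
position: [0.5768, -0.282, 0.0077]
tool_rot: [[-0.804, 0.595, 0.001], [0.595, 0.804, -0.001], [-0.002, -0.0, -1.0]]
ft_force: [-0.8, -0.6, 6.4]
grip_width: 0.0453
grasp_force: 43.4
```

```bash
python3 - <<'E'
from plan import *
st(); p,W=grab("top",1); cv2.imwrite("pics/g1.png",cv2.resize(p[115:275,370:530,::-1],(480,480),interpolation=cv2.INTER_CUBIC))
E
```

```text
t 4.1 tcp [ 0.5768 -0.282   0.0077] yaw 143.51 tilt [ 0.0013 -0.0011 -1.    ] w 0.0453 g 43.4 F [-0.8 -0.6  6.4]
```

View pics/g1.png

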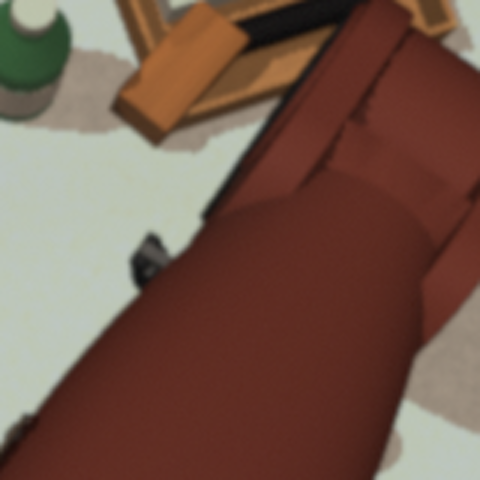

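The arm hides the grasp in this view, but the fingers stopped at 45 mm with 43 N, which is the 46 mm head. The fingertips are resting lightly on the table, so I'll ease up 2 mm and draw the reader straight out 150 mm.

Emit:
jog_arm:
  xyz:
    - [0, 0, -0.012]
    - [0.02, 0, 0]
    - [0.04, 0, 0]
    - [0.05, 0, 0]
    - [0.05, 0, 0]
    - [0.05, 0, 0]
    - [0.05, 0, 0]
    - [0.05, 0, 0]
  twist:
    - [0, 0, 0]
    - [0, 0, 0]
    - [0, 0, 0]
    - [0, 0, 0]
    - [0, 0, 0]
    - [0, 0, 0]
    - [0, 0, 0]
    - [0, 0, 0]

```text
time_s: 4.82
position: [0.5253, -0.2438, 0.0085]
tool_rot: [[-0.804, 0.595, -0.001], [0.595, 0.804, 0.001], [0.001, -0.0, -1.0]]
ft_force: [-0.1, 0.5, -1.0]
grip_width: 0.0459
grasp_force: 42.7
```

Emit:
jog_arm:
  xyz:
    - [0.05, 0, 0]
    - [0.05, 0, 0]
    - [0.06, 0, 0]
    - [0.06, 0, 0]
    - [0.06, 0, 0]
    - [0.06, 0, 0]
    - [0.06, 0, 0]
    - [0.04, 0, 0]
  twist:
    - [0, 0, 0]
    - [0, 0, 0]
    - [0, 0, 0]
    - [0, 0, 0]
    - [0, 0, 0]
    - [0, 0, 0]
    - [0, 0, 0]
    - [0, 0, 0]

```text
time_s: 5.48
position: [0.4542, -0.1911, 0.0084]
tool_rot: [[-0.804, 0.594, -0.001], [0.594, 0.804, 0.001], [0.002, 0.0, -1.0]]
ft_force: [-0.1, 0.3, -1.5]
grip_width: 0.0454
grasp_force: 42.7
```

```bash
python3 - <<'E'
from plan import *
st()
E
```

```text
t 5.48 tcp [ 0.4542 -0.1911  0.0084] yaw 143.52 tilt [-1.3e-03  9.0e-04 -1.0e+00] w 0.0454 g 42.7 F [-0.1  0.3 -1.5]
```

Emit:
jog_arm:
  xyz:
    - [0, 0, 0.004]
    - [0, 0, 0.004]
    - [0, 0, 0]
    - [0, 0, 0]
    - [0, 0, 0]
    - [0, 0, 0]
    - [0, 0, 0]
    - [0, 0, 0]
  twist:
    - [0, 0, 0]
    - [0, 0, 0]
    - [0, 0, 0]
    - [0, 0, 0]
    - [0, 0, 0]
    - [0, 0, 0]
    - [0, 0, 0]
    - [0, 0, 0]

```text
time_s: 6.15
position: [0.456, -0.1926, 0.0077]
tool_rot: [[-0.804, 0.595, 0.001], [0.595, 0.804, -0.0], [-0.001, -0.0, -1.0]]
ft_force: [0.7, 0.5, 2.2]
grip_width: 0.0457
grasp_force: 43.1
```

Emit:
jog_arm:
  xyz:
    - [0, 0, 0]
    - [0, 0, 0]
    - [0, 0, 0]
    - [0, 0, 0]
    - [0, 0, 0]
    - [0, 0, 0]
    - [0, 0, 0]
    - [0, 0, 0]
  twist:
    - [0, 0, 0]
    - [0, 0, 0]
    - [0, 0, 0]
    - [0, 0, 0]
    - [0, 0, 0]
    - [0, 0, 0]
    - [0, 0, 0]
    - [0, 0, 0]
  fingers: -1

```text
time_s: 6.82
position: [0.4556, -0.1923, 0.0075]
tool_rot: [[-0.804, 0.595, -0.0], [0.595, 0.804, -0.0], [-0.0, -0.0, -1.0]]
ft_force: [-0.4, 0.2, -0.3]
grip_width: 0.0855
grasp_force: 0.0
```

Emit:
jog_arm:
  xyz:
    - [0, 0, -0.03]
    - [0, 0, -0.06]
    - [0, 0, -0.1]
    - [0, 0, -0.15]
    - [-0.05, 0, -0.15]
    - [-0.1, 0, -0.15]
    - [-0.15, 0, -0.15]
    - [-0.15, 0, -0.1]
  twist:
    - [0, 0, 0]
    - [0, 0, 0]
    - [0, 0, 0]
    - [0, 0, 0]
    - [0, 0, 0]
    - [0, 0, 0]
    - [0, 0, 0]
    - [0, 0, 0]

```text
time_s: 7.48
position: [0.5291, -0.2465, 0.1899]
tool_rot: [[-0.804, 0.594, 0.004], [0.594, 0.804, -0.003], [-0.005, -0.0, -1.0]]
ft_force: [0.3, -0.1, 1.0]
grip_width: 0.0854
grasp_force: 0.0
```

```bash
python3 - <<'E'
from plan import *
st()
p,W=grab("top",2); a=p[:,:,::-1].copy(); q,V=grab("side",2)
cv2.imwrite("pics/look2.png",np.hstack([cv2.resize(a[120:320,340:540],(400,400)),cv2.resize(q[100:300,200:400,::-1],(400,400))]))
E
```

```text
t 7.48 tcp [ 0.5291 -0.2465  0.1899] yaw 143.53 tilt [ 0.0037 -0.003  -1.    ] w 0.0854 g 0.0 F [ 0.3 -0.1  1. ]
```

View pics/look2.png

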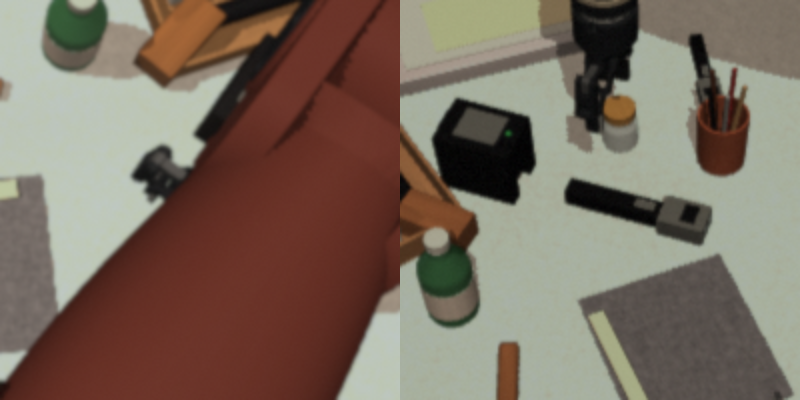

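The side half of the picture shows the reader fully out of the dock and lying free on the table, with its handle at (610,200) and head at (685,220). I'll fit its pose and plan the rear grasp.

```bash
python3 - <<'E'
from plan import *
p,W=load("side",2); M=np.isfinite(W[...,2])&(abs(W[...,0]-.51)<.13)&(abs(W[...,1]+.23)<.13)&(W[...,2]<.06)
X,Y,Z=W[M].T; h=Z>.014
def cost(v):
    a=np.radians(v[2]); dx=X-v[0];dy=Y-v[1]; u=dx*np.cos(a)+dy*np.sin(a); w=-dx*np.sin(a)+dy*np.cos(a)
    f=((u>.035)&(u<.1)&(abs(w)<.023))|((u>-.1)&(u<=.035)&(abs(w)<.014)); reg=(abs(u)<.12)&(abs(w)<.045)
    return (reg&(f!=h)).sum()-0.0*h.sum()
from scipy.optimize import brute
v=brute(cost,(slice(.49,.522,.002),slice(-.245,-.21,.002),slice(140,148,.5)),finish=None); print(v,cost(v),h.sum())
# plan with predicted origin
o=np.array([.5055,-.2285]); a=np.radians(143.5); d=np.array([np.cos(a),np.sin(a)]); print("pred",o,"grip",o-.06*d,"fit grip",v[:2]-.06*d)
E
```

```text
[  0.508  -0.229 142.5  ] 309.0 1348
pred [ 0.5055 -0.2285] grip [ 0.55373141 -0.26418937] fit grip [ 0.55623141 -0.26468937]
```

```bash
python3 - <<'E'
from plan import *
st(); plan([(.5545,-.2645,.11,143.4,6),(.5545,-.2645,.004,143.4,10)])
E
```

```text
t 7.58 tcp [ 0.5315 -0.2491  0.1897] yaw 143.47 tilt [ 0.006  -0.0048 -1.    ] w 0.0851 g 0.0 F [-0.  -0.1 -0.8]
max shift mm/row 13.4 max twist 0.02
xyz [[-0.023,0.001,0.067],[-0.022,0.001,0.066],[-0.023,0.001,0.067],[-0.023,0.002,0.066],[-0.022,0.001,0.067],[-0.023,0.001,0.066],[-0.0,-0.0,0.053],[-0.0,-0.0,0.053]] twist [[-0.0,0.01,0.0],[-0.0,0.02,0.0],[-0.0,0.01,0.01],[-0.0,0.01,-0.0],[-0.0,0.01,0.0],[-0.0,0.02,0.0],[-0.0,-0.0,0.0],[-0.0,-0.0,0.0]]
xyz [[-0.0,-0.0,0.053],[-0.0,-0.0,0.053],[-0.0,-0.0,0.053],[-0.0,-0.0,0.053],[-0.0,-0.0,0.053],[-0.0,-0.0,0.053],[-0.001,-0.0,0.053],[0.0,-0.0,0.053]] twist [[-0.0,-0.0,0.0],[-0.0,-0.0,0.0],[-0.0,-0.0,0.0],[-0.0,-0.0,0.0],[-0.0,-0.0,0.0],[-0.0,-0.0,0.0],[-0.0,-0.0,0.0],[-0.0,-0.0,0.0]]
```

Emit:
jog_arm:
  xyz:
    - [-0.027, 0, 0.05]
    - [-0.027, 0, 0.06]
    - [-0.027, 0, 0.06]
    - [-0.027, 0, 0.06]
    - [-0.027, 0, 0.06]
    - [-0.027, 0, 0.06]
    - [0, 0, 0.05]
    - [0, 0, 0.05]
  twist:
    - [0, 0, 0]
    - [0, 0, 0]
    - [0, 0, 0]
    - [0, 0, 0]
    - [0, 0, 0]
    - [0, 0, 0]
    - [0, 0, 0]
    - [0, 0, 0]

```text
time_s: 8.25
position: [0.5534, -0.2646, 0.0934]
tool_rot: [[-0.804, 0.595, -0.001], [0.595, 0.804, 0.0], [0.001, -0.0, -1.0]]
ft_force: [-0.5, 0.1, -1.2]
grip_width: 0.0852
grasp_force: 0.0
```

```bash
python3 - <<'E'
from plan import *
st(); plan([(.5545,-.2645,.004,143.4,8)])
E
```

```text
t 8.25 tcp [ 0.5534 -0.2646  0.0934] yaw 143.51 tilt [-7.e-04  5.e-04 -1.e+00] w 0.0852 g 0.0 F [-0.5  0.1 -1.2]
max shift mm/row 11.2 max twist 0.01
xyz [[-0.001,0.0,0.056],[-0.0,0.001,0.056],[-0.001,0.0,0.056],[-0.0,0.001,0.056],[-0.001,0.0,0.055],[-0.0,0.001,0.056],[-0.001,0.0,0.056],[-0.0,0.001,0.056]] twist [[-0.0,-0.0,0.0],[-0.0,-0.0,0.0],[-0.0,-0.0,0.01],[-0.0,-0.0,-0.0],[-0.0,-0.01,0.0],[-0.0,0.0,0.0],[-0.0,0.0,0.01],[-0.0,0.0,-0.0]]
```

Emit:
jog_arm:
  xyz:
    - [0, 0, 0.06]
    - [0, 0, 0.06]
    - [0, 0, 0.06]
    - [0, 0, 0.06]
    - [0, 0, 0.06]
    - [0, 0, 0.06]
    - [0, 0, 0.06]
    - [0, 0, 0.03]
  twist:
    - [0, 0, 0]
    - [0, 0, 0]
    - [0, 0, 0]
    - [0, 0, 0]
    - [0, 0, 0]
    - [0, 0, 0]
    - [0, 0, 0]
    - [0, 0, 0]

```text
time_s: 8.92
position: [0.5529, -0.2642, 0.0027]
tool_rot: [[-0.804, 0.595, -0.002], [0.595, 0.804, 0.001], [0.002, -0.0, -1.0]]
ft_force: [-0.8, 1.2, -0.7]
grip_width: 0.0856
grasp_force: 0.0
```

Emit:
jog_arm:
  xyz:
    - [0, 0, 0]
    - [0, 0, 0]
    - [0, 0, 0]
    - [0, 0, 0]
    - [0, 0, 0]
    - [0, 0, 0]
    - [0, 0, 0]
    - [0, 0, 0]
  twist:
    - [0, 0, 0]
    - [0, 0, 0]
    - [0, 0, 0]
    - [0, 0, 0]
    - [0, 0, 0]
    - [0, 0, 0]
    - [0, 0, 0]
    - [0, 0, 0]
  fingers: 1
  force: 80

```text
time_s: 9.58
position: [0.5543, -0.2653, 0.0061]
tool_rot: [[-0.804, 0.595, 0.002], [0.595, 0.804, -0.001], [-0.002, -0.0, -1.0]]
ft_force: [-0.9, 0.8, 5.8]
grip_width: 0.0264
grasp_force: 79.6
```

Emit:
jog_arm:
  xyz:
    - [0, 0, 0]
    - [0, 0, 0]
    - [0, 0, -0.02]
    - [0, 0, -0.03]
    - [0, 0, -0.05]
    - [0, 0, -0.05]
    - [0, 0, -0.05]
    - [0, 0, -0.05]
  twist:
    - [0, 0, 0]
    - [0, 0, 0]
    - [0, 0, 0]
    - [0, 0, 0]
    - [0, 0, 0]
    - [0, 0, 0]
    - [0, 0, 0]
    - [0, 0, 0]

```text
time_s: 10.25
position: [0.5538, -0.2649, 0.0565]
tool_rot: [[-0.804, 0.595, 0.001], [0.595, 0.804, -0.001], [-0.001, -0.0, -1.0]]
ft_force: [0.6, -0.4, -1.5]
grip_width: 0.0266
grasp_force: 78.7
```

```bash
python3 - <<'E'
from plan import *
st()
q,V=grab("side",3); cv2.imwrite("pics/look3.png",cv2.resize(q[100:280,220:400,::-1],(540,540)))
E
```

```text
t 10.25 tcp [ 0.5538 -0.2649  0.0565] yaw 143.51 tilt [ 6.e-04 -5.e-04 -1.e+00] w 0.0266 g 78.7 F [ 0.6 -0.4 -1.5]
```

View pics/look3.png

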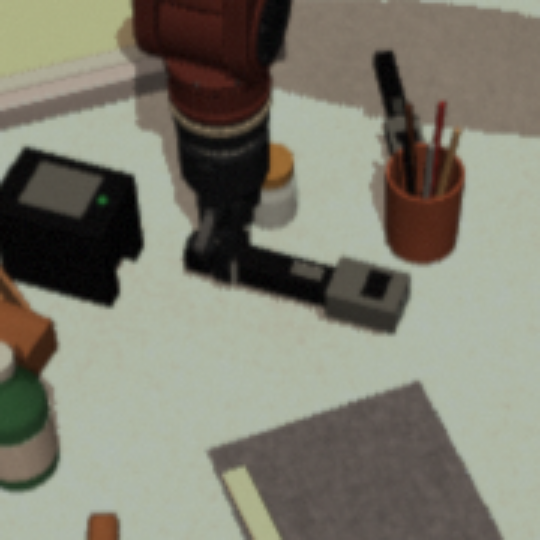

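The crop shows the reader held level by the rear of its handle and clear of the table: fingers at (225,240), head at (370,295). I'll measure its pitch and offset in the tool frame, then plan the transfer.

```bash
cat > meas.py <<'E'
from plan import *
def meas(n,k,tcp,yaw,newgrab=True):
    """reader surfaces in a frame at the TCP, x along reader, y left, z up"""
    p,W=grab(n,k) if newgrab else load(n,k); a=np.radians(yaw); D=W-np.array(tcp)
    u=D[...,0]*np.cos(a)+D[...,1]*np.sin(a); w=-D[...,0]*np.sin(a)+D[...,1]*np.cos(a); z=D[...,2]
    hd=(u>.09)&(u<.175)&(abs(w)<.035)&(z>.012)&(z<.045)   # head top (and sides near it)
    hn=(u>.03)&(u<.088)&(abs(w)<.012)&(z>.005)&(z<.04)
    for nm,m in (("head",hd),("handle",hn)):
        U,V,Z=u[m],w[m],z[m]; t=Z>np.percentile(Z,60)-.004; print(n,nm,m.sum(),"u",np.round(np.percentile(U[t],[1,99]),4),"w",np.round(np.percentile(V[t],[2,98]),4),"ztop",round(np.median(Z[t]),4),"slope z/u",round(np.polyfit(U[t],Z[t],1)[0],3),"w/u",round(np.polyfit(U[t],V[t],1)[0],3))
E
python3 - <<'E'
from meas import *
s=sensors.get_state(); st()
meas("side",3,[.5538,-.2649,.0565],143.5,False)
plan([(.569,.010,.10,91.5,18)],start=(.5538,-.2649,.0565,143.5))
E
```

```text
t 10.3 tcp [ 0.5548 -0.2656  0.0588] yaw 143.52 tilt [ 0.0028 -0.0023 -1.    ] w 0.0265 g 78.8 F [ 1.2 -0.3  2. ]
side head 444 u [0.0929 0.1593] w [-0.0267  0.0186] ztop 0.0267 slope z/u -0.002 w/u 0.007
side handle 151 u [0.0308 0.0867] w [-0.0117  0.0107] ztop 0.0217 slope z/u 0.011 w/u -0.042
max shift mm/row 15.2 max twist 0.51
xyz [[0.042,0.064,-0.012],[0.045,0.062,-0.012],[0.048,0.059,-0.012],[0.052,0.057,-0.012],[0.054,0.054,-0.012],[0.056,0.051,-0.013],[0.059,0.049,-0.012],[0.062,0.045,-0.012]] twist [[0.0,0.0,0.5],[0.0,0.0,0.51],[0.0,0.0,0.5],[0.0,0.0,0.51],[0.0,0.0,0.5],[0.0,0.0,0.51],[0.0,0.0,0.5],[0.0,0.0,0.5]]
xyz [[0.064,0.042,-0.012],[0.065,0.04,-0.012],[0.068,0.035,-0.012],[0.069,0.032,-0.012],[0.071,0.029,-0.012],[0.073,0.025,-0.012],[0.073,0.021,-0.012],[0.075,0.018,-0.012]] twist [[0.0,0.0,0.51],[0.0,0.0,0.5],[0.0,0.0,0.51],[0.0,0.0,0.5],[0.0,0.0,0.5],[0.0,0.0,0.51],[0.0,0.0,0.5],[0.0,0.0,0.51]]
xyz [[0.075,0.014,-0.012],[0.076,0.01,-0.013],[0,0,0],[0,0,0],[0,0,0],[0,0,0],[0,0,0],[0,0,0]] twist [[0.0,0.0,0.5],[0.0,0.0,0.51],[0,0,0],[0,0,0],[0,0,0],[0,0,0],[0,0,0],[0,0,0]]
```

Emit:
jog_arm:
  xyz:
    - [0.042, 0.064, -0.012]
    - [0.045, 0.062, -0.012]
    - [0.048, 0.059, -0.012]
    - [0.052, 0.057, -0.012]
    - [0.054, 0.054, -0.012]
    - [0.056, 0.051, -0.013]
    - [0.059, 0.049, -0.012]
    - [0.062, 0.045, -0.012]
  twist:
    - [0, 0, 0.5]
    - [0, 0, 0.51]
    - [0, 0, 0.5]
    - [0, 0, 0.51]
    - [0, 0, 0.5]
    - [0, 0, 0.51]
    - [0, 0, 0.5]
    - [0, 0, 0.5]

```text
time_s: 10.97
position: [0.5604, -0.142, 0.0749]
tool_rot: [[-0.504, 0.864, 0.0], [0.864, 0.504, -0.0], [-0.001, 0.0, -1.0]]
ft_force: [-0.5, 0.4, -0.1]
grip_width: 0.0265
grasp_force: 78.8
```

Emit:
jog_arm:
  xyz:
    - [0.064, 0.042, -0.012]
    - [0.065, 0.04, -0.012]
    - [0.068, 0.035, -0.012]
    - [0.069, 0.032, -0.012]
    - [0.071, 0.029, -0.012]
    - [0.073, 0.025, -0.012]
    - [0.073, 0.021, -0.012]
    - [0.075, 0.018, -0.012]
  twist:
    - [0, 0, 0.51]
    - [0, 0, 0.5]
    - [0, 0, 0.51]
    - [0, 0, 0.5]
    - [0, 0, 0.5]
    - [0, 0, 0.51]
    - [0, 0, 0.5]
    - [0, 0, 0.51]

```text
time_s: 11.63
position: [0.5671, -0.0196, 0.0941]
tool_rot: [[-0.124, 0.992, 0.0], [0.992, 0.124, -0.0], [-0.0, 0.0, -1.0]]
ft_force: [0.2, 0.2, -1.5]
grip_width: 0.0267
grasp_force: 78.8
```

Emit:
jog_arm:
  xyz:
    - [0.075, 0.014, -0.012]
    - [0.076, 0.01, -0.013]
    - [0, 0, 0]
    - [0, 0, 0]
    - [0, 0, 0]
    - [0, 0, 0]
    - [0, 0, 0]
    - [0, 0, 0]
  twist:
    - [0, 0, 0.5]
    - [0, 0, 0.51]
    - [0, 0, 0]
    - [0, 0, 0]
    - [0, 0, 0]
    - [0, 0, 0]
    - [0, 0, 0]
    - [0, 0, 0]

```text
time_s: 12.3
position: [0.5687, 0.0096, 0.0984]
tool_rot: [[-0.025, 1.0, -0.0], [1.0, 0.025, -0.0], [-0.0, -0.0, -1.0]]
ft_force: [0.0, 0.4, -1.0]
grip_width: 0.0265
grasp_force: 78.9
```

```bash
python3 - <<'E'
from meas import *
st(); s=sensors.get_state(); r=s["tool_rot"]; yaw=np.degrees(np.arctan2(r[1,0],r[0,0]))
for n in ("side","top"): meas(n,4,s["position"],yaw)
st()
a=cv2.imread  # picture
p,_=load("top",4); q,_=load("side",4)
cv2.imwrite("pics/look4.png",np.hstack([cv2.resize(p[130:330,80:380,::-1],(400,267)),cv2.resize(q[200:467,200:500,::-1],(300,267))]))
E
```

```text
t 12.3 tcp [0.5687 0.0096 0.0984] yaw 91.46 tilt [-2.e-04 -1.e-04 -1.e+00] w 0.0265 g 78.9 F [ 0.   0.4 -1. ]
side head 636 u [0.0954 0.1609] w [-0.0231  0.0207] ztop 0.0268 slope z/u -0.002 w/u -0.006
side handle 234 u [0.0305 0.0874] w [-0.0117  0.0114] ztop 0.0218 slope z/u 0.031 w/u -0.003Traceback (most recent call last):
  File "<stdin>", line 3, in <module>
  File "meas.py", line 9, in meas
    U,V,Z=u[m],w[m],z[m]; t=Z>np.percentile(Z,60)-.004; print(n,nm,m.sum(),"u",np.round(np.percentile(U[t],[1,99]),4),"w",np.round(np.percentile(V[t],[2,98]),4),"ztop",round(np.median(Z[t]),4),"slope z/u",round(np.polyfit(U[t],Z[t],1)[0],3),"w/u",round(np.polyfit(U[t],V[t],1)[0],3))
                              ~~~~~~~~~~~~~^^^^^^
    return _quantile_unchecked(
        a, q, axis, out, overwrite_input, method, keepdims, weights)
    return _ureduce(a,
                    func=_quantile_ureduce_func,
    ...<5 lines>...
                    overwrite_input=overwrite_input,
                    method=method)
    r = func(a, **kwargs)
    result = _quantile(arr,
                       quantiles=q,
    ...<2 lines>...
                       out=out,
                       weights=wgt)
    slices_having_nans = np.isnan(arr[-1, ...])
                                  ~~~^^^^^^^^^
IndexError: index -1 is out of bounds for axis 0 with size 0
```

The side camera reads the reader as level and on axis: front at u = 0.160, lateral offset −1 mm, head top 27 mm above the TCP. The top camera's view is blocked by the arm. I'll lower 30 mm and advance 124 mm into the middle bay.

Emit:
jog_arm:
  xyz:
    - [0, -0.001, 0.019]
    - [0, -0.001, 0.019]
    - [0, -0.001, 0.019]
    - [0, -0.001, 0.019]
    - [0, 0, 0.019]
    - [0, 0, 0.019]
    - [0, 0, 0.019]
    - [0, 0, 0.019]
  twist:
    - [0, 0, 0]
    - [0, 0, 0]
    - [0, 0, 0]
    - [0, 0, 0]
    - [0, 0, 0]
    - [0, 0, 0]
    - [0, 0, 0]
    - [0, 0, 0]

```text
time_s: 13.07
position: [0.5679, 0.0102, 0.0677]
tool_rot: [[-0.026, 1.0, -0.0], [1.0, 0.026, -0.0], [-0.0, -0.0, -1.0]]
ft_force: [0.7, -0.4, -1.2]
grip_width: 0.0263
grasp_force: 78.9
```

Emit:
jog_arm:
  xyz:
    - [0.03, 0, 0]
    - [0.04, 0, 0]
    - [0.05, 0, 0]
    - [0.05, 0, 0]
    - [0.05, 0, 0]
    - [0.05, 0, 0]
    - [0.05, 0, 0]
    - [0.05, 0, 0]
  twist:
    - [0, 0, 0]
    - [0, 0, 0]
    - [0, 0, 0]
    - [0, 0, 0]
    - [0, 0, 0]
    - [0, 0, 0]
    - [0, 0, 0]
    - [0, 0, 0]

```text
time_s: 13.73
position: [0.566, 0.0855, 0.0682]
tool_rot: [[-0.026, 1.0, 0.0], [1.0, 0.026, -0.0], [-0.0, 0.0, -1.0]]
ft_force: [-0.1, 1.2, -1.6]
grip_width: 0.0264
grasp_force: 78.9
```

```bash
python3 - <<'E'
from meas import *
st(); s=sensors.get_state(); r=s["tool_rot"]; yaw=np.degrees(np.arctan2(r[1,0],r[0,0]))
meas("side",5,s["position"],yaw)
E
```

```text
t 13.73 tcp [0.566  0.0855 0.0682] yaw 91.51 tilt [ 1.e-04 -1.e-04 -1.e+00] w 0.0264 g 78.9 F [-0.1  1.2 -1.6]
side head 680 u [0.0955 0.1607] w [-0.0233  0.0215] ztop 0.0269 slope z/u 0.016 w/u 0.025
side handle 246 u [0.0313 0.0876] w [-0.011   0.0114] ztop 0.0214 slope z/u 0.025 w/u -0.003
```

Emit:
jog_arm:
  xyz:
    - [0.05, 0, 0]
    - [0.05, 0, 0]
    - [0.04, 0, 0]
    - [0.04, 0, 0]
    - [0.03, 0, 0]
    - [0.02, 0, 0]
    - [0.01, 0, 0]
    - [0.005, 0, 0]
  twist:
    - [0, 0, 0]
    - [0, 0, 0]
    - [0, 0, 0]
    - [0, 0, 0]
    - [0, 0, 0]
    - [0, 0, 0]
    - [0, 0, 0]
    - [0, 0, 0]

```text
time_s: 14.45
position: [0.5648, 0.1334, 0.0681]
tool_rot: [[-0.026, 1.0, 0.0], [1.0, 0.026, -0.0], [-0.0, -0.0, -1.0]]
ft_force: [0.1, 0.4, -1.5]
grip_width: 0.0264
grasp_force: 78.9
```

Emit:
jog_arm:
  xyz:
    - [0, 0, 0]
    - [0, 0, 0]
    - [0, 0, 0]
    - [0, 0, 0]
    - [0, 0, 0]
    - [0, 0, 0]
    - [0, 0, 0]
    - [0, 0, 0]
  twist:
    - [0, 0, 0]
    - [0, 0, 0]
    - [0, 0, 0]
    - [0, 0, 0]
    - [0, 0, 0]
    - [0, 0, 0]
    - [0, 0, 0]
    - [0, 0, 0]

```text
time_s: 15.12
position: [0.5647, 0.1331, 0.0681]
tool_rot: [[-0.026, 1.0, -0.0], [1.0, 0.026, -0.0], [-0.0, -0.0, -1.0]]
ft_force: [0.0, 1.1, -1.2]
grip_width: 0.0265
grasp_force: 78.9
```

```bash
python3 - <<'E'
from meas import *
st(); q,V=grab("side",6); p,W=grab("top",6)
cv2.imwrite("pics/look6.png",np.hstack([cv2.resize(p[130:310,80:320,::-1],(400,300)),cv2.resize(q[280:460,260:460,::-1],(333,300))]))
x,y,z=V[...,0],V[...,1],V[...,2]
m=(abs(x-.562)<.035)&(y>.24)&(y<.32)&(z>.085)&(z<.105); print(m.sum(),"head front y",np.percentile(y[m],[50,98]),"x",np.percentile(x[m],[2,50,98]),"z",np.median(z[m]))
E
```

```text
t 15.12 tcp [0.5647 0.1331 0.0681] yaw 91.49 tilt [-0.e+00 -1.e-04 -1.e+00] w 0.0265 g 78.9 F [ 0.   1.1 -1.2]
568 head front y [0.2687216  0.29405339] x [0.54065302 0.56340782 0.58513285] z 0.0950087721739914
```

View pics/look6.png

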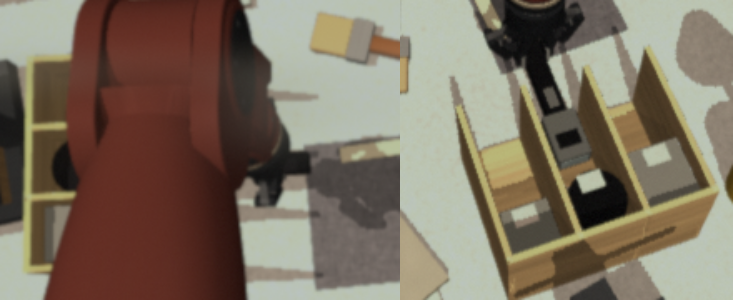

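The side half shows the head in the middle bay with its front at (572,160) and the lid at (598,200) beyond it. The front is at y = 0.294 against the label at about 0.329, so roughly 35 mm off, and it is centred with its top at 0.095. I'll hold still here.

Emit:
jog_arm:
  xyz:
    - [0, 0, 0]
    - [0, 0, 0]
    - [0, 0, 0]
    - [0, 0, 0]
    - [0, 0, 0]
    - [0, 0, 0]
    - [0, 0, 0]
    - [0, 0, 0]
  twist:
    - [0, 0, 0]
    - [0, 0, 0]
    - [0, 0, 0]
    - [0, 0, 0]
    - [0, 0, 0]
    - [0, 0, 0]
    - [0, 0, 0]
    - [0, 0, 0]

```text
time_s: 15.88
position: [0.5648, 0.1332, 0.0681]
tool_rot: [[-0.026, 1.0, 0.0], [1.0, 0.026, -0.0], [-0.0, 0.0, -1.0]]
ft_force: [0.2, 1.1, -1.5]
grip_width: 0.0263
grasp_force: 78.9
```

Emit:
jog_arm:
  xyz:
    - [0, 0, 0]
    - [0, 0, 0]
    - [0, 0, 0]
    - [0, 0, 0]
    - [0, 0, 0]
    - [0, 0, 0]
    - [0, 0, 0]
    - [0, 0, 0]
  twist:
    - [0, 0, 0]
    - [0, 0, 0]
    - [0, 0, 0]
    - [0, 0, 0]
    - [0, 0, 0]
    - [0, 0, 0]
    - [0, 0, 0]
    - [0, 0, 0]

```text
time_s: 16.55
position: [0.5647, 0.1332, 0.0681]
tool_rot: [[-0.026, 1.0, -0.0], [1.0, 0.026, -0.0], [-0.0, -0.0, -1.0]]
ft_force: [0.6, -0.1, -2.0]
grip_width: 0.0265
grasp_force: 78.9
```

Emit:
jog_arm:
  xyz:
    - [0, 0, 0]
    - [0, 0, 0]
    - [0, 0, 0]
    - [0, 0, 0]
    - [0, 0, 0]
    - [0, 0, 0]
    - [0, 0, 0]
    - [0, 0, 0]
  twist:
    - [0, 0, 0]
    - [0, 0, 0]
    - [0, 0, 0]
    - [0, 0, 0]
    - [0, 0, 0]
    - [0, 0, 0]
    - [0, 0, 0]
    - [0, 0, 0]

```text
time_s: 17.22
position: [0.5648, 0.1332, 0.0681]
tool_rot: [[-0.026, 1.0, 0.0], [1.0, 0.026, -0.0], [-0.0, 0.0, -1.0]]
ft_force: [-0.3, -0.3, -2.2]
grip_width: 0.0264
grasp_force: 78.9
```

Emit:
jog_arm:
  xyz:
    - [-0.03, 0, 0]
    - [-0.05, 0, 0]
    - [-0.07, 0, 0]
    - [-0.07, 0, 0]
    - [-0.07, 0, 0]
    - [-0.08, 0, 0]
    - [-0.08, 0, 0]
    - [-0.08, 0, 0]
  twist:
    - [0, 0, 0]
    - [0, 0, 0]
    - [0, 0, 0]
    - [0, 0, 0]
    - [0, 0, 0]
    - [0, 0, 0]
    - [0, 0, 0]
    - [0, 0, 0]

```text
time_s: 17.88
position: [0.5674, 0.025, 0.0682]
tool_rot: [[-0.025, 1.0, 0.0], [1.0, 0.025, -0.0], [-0.0, 0.0, -1.0]]
ft_force: [-0.4, -0.2, -2.3]
grip_width: 0.0262
grasp_force: 78.9
```

Emit:
jog_arm:
  xyz:
    - [-0.08, 0, 0]
    - [-0.08, 0, 0]
    - [-0.08, 0, 0]
    - [-0.08, 0, 0]
    - [-0.07, 0, 0]
    - [-0.06, 0, 0]
    - [-0.04, 0, 0]
    - [-0.02, 0, 0]
  twist:
    - [0, 0, 0]
    - [0, 0, 0]
    - [0, 0, 0]
    - [0, 0, 0]
    - [0, 0, 0]
    - [0, 0, 0]
    - [0, 0, 0]
    - [0, 0, 0]

```text
time_s: 18.55
position: [0.5702, -0.0762, 0.0682]
tool_rot: [[-0.025, 1.0, 0.0], [1.0, 0.025, -0.0], [-0.0, 0.0, -1.0]]
ft_force: [0.6, -0.1, -1.0]
grip_width: 0.026
grasp_force: 78.9
```

```bash
python3 - <<'E'
from meas import *
st(); s=sensors.get_state(); meas("side",7,s["position"],91.5)
plan([(.5015,-.075,.03,91.5,8)])
E
```

```text
t 18.55 tcp [ 0.5702 -0.0762  0.0682] yaw 91.42 tilt [ 1.e-04 -2.e-04 -1.e+00] w 0.026 g 78.9 F [ 0.6 -0.1 -1. ]
side head 558 u [0.0964 0.162 ] w [-0.0232  0.0203] ztop 0.0268 slope z/u 0.007 w/u -0.002
side handle 204 u [0.0305 0.0874] w [-0.0116  0.0113] ztop 0.0217 slope z/u 0.028 w/u -0.011
max shift mm/row 8.6 max twist 0.01
xyz [[0.002,-0.043,0.024],[0.002,-0.043,0.024],[0.001,-0.043,0.023],[0.002,-0.043,0.024],[0.002,-0.042,0.024],[0.002,-0.043,0.024],[0.002,-0.043,0.024],[0.002,-0.043,0.024]] twist [[0.0,0.0,-0.0],[0.0,0.0,-0.0],[0.0,0.0,-0.0],[0.0,0.0,-0.01],[0.0,0.0,0.0],[0.0,0.0,0.0],[0.0,0.0,-0.0],[0.0,0.0,-0.0]]
```

Emit:
jog_arm:
  xyz:
    - [0.002, -0.043, 0.024]
    - [0.002, -0.043, 0.024]
    - [0.002, -0.043, 0.024]
    - [0.002, -0.043, 0.024]
    - [0.002, -0.043, 0.024]
    - [0.002, -0.043, 0.024]
    - [0.002, -0.043, 0.024]
    - [0.002, -0.043, 0.024]
  twist:
    - [0, 0, 0]
    - [0, 0, 0]
    - [0, 0, 0]
    - [0, 0, 0]
    - [0, 0, 0]
    - [0, 0, 0]
    - [0, 0, 0]
    - [0, 0, 0]

```text
time_s: 19.27
position: [0.5009, -0.0727, 0.0295]
tool_rot: [[-0.027, 1.0, 0.0], [1.0, 0.027, 0.0], [0.0, 0.0, -1.0]]
ft_force: [0.3, -0.2, -1.4]
grip_width: 0.0266
grasp_force: 78.9
```

Emit:
jog_arm:
  xyz:
    - [0, 0, 0.015]
    - [0, 0, 0.015]
    - [0, 0, 0.015]
    - [0, 0, 0.014]
    - [0, 0, 0.014]
    - [0, 0, 0.01]
    - [0, 0, 0.008]
    - [0, 0, 0.004]
  twist:
    - [0, 0, 0]
    - [0, 0, 0]
    - [0, 0, 0]
    - [0, 0, 0]
    - [0, 0, 0]
    - [0, 0, 0]
    - [0, 0, 0]
    - [0, 0, 0]

```text
time_s: 19.93
position: [0.5013, -0.0733, 0.0105]
tool_rot: [[-0.026, 1.0, -0.0], [1.0, 0.026, 0.0], [0.0, -0.0, -1.0]]
ft_force: [-0.0, -0.4, -2.3]
grip_width: 0.0267
grasp_force: 79.0
```

```bash
python3 - <<'E'
from meas import *
st(); s=sensors.get_state(); meas("side",8,s["position"],91.5)
E
```

```text
t 19.93 tcp [ 0.5013 -0.0733  0.0105] yaw 91.49 tilt [-2.e-04  0.e+00 -1.e+00] w 0.0267 g 79.0 F [-0.  -0.4 -2.3]
side head 514 u [0.096  0.1622] w [-0.0234  0.0201] ztop 0.0272 slope z/u 0.001 w/u 0.002
side handle 190 u [0.0314 0.0875] w [-0.0115  0.0114] ztop 0.0216 slope z/u 0.013 w/u 0.0
```

Emit:
jog_arm:
  xyz:
    - [0, 0, 0.002]
    - [0, 0, 0.002]
    - [0, 0, 0.001]
    - [0, 0, 0.001]
    - [0, 0, 0]
    - [0, 0, 0]
    - [0, 0, 0]
    - [0, 0, 0]
  twist:
    - [0, 0, 0]
    - [0, 0, 0]
    - [0, 0, 0]
    - [0, 0, 0]
    - [0, 0, 0]
    - [0, 0, 0]
    - [0, 0, 0]
    - [0, 0, 0]

```text
time_s: 20.65
position: [0.5013, -0.0734, 0.0096]
tool_rot: [[-0.026, 1.0, 0.0], [1.0, 0.026, -0.0], [-0.0, 0.0, -1.0]]
ft_force: [0.1, 0.4, -0.5]
grip_width: 0.0265
grasp_force: 79.0
```

Emit:
jog_arm:
  xyz:
    - [0, 0, 0.002]
    - [0, 0, 0.001]
    - [0, 0, 0]
    - [0, 0, 0]
    - [0, 0, 0]
    - [0, 0, 0]
    - [0, 0, 0]
    - [0, 0, 0]
  twist:
    - [0, 0, 0]
    - [0, 0, 0]
    - [0, 0, 0]
    - [0, 0, 0]
    - [0, 0, 0]
    - [0, 0, 0]
    - [0, 0, 0]
    - [0, 0, 0]
  force: 30

```text
time_s: 21.32
position: [0.5014, -0.0734, 0.0091]
tool_rot: [[-0.026, 1.0, 0.0], [1.0, 0.026, -0.0], [-0.0, 0.0, -1.0]]
ft_force: [-0.8, 0.2, 2.5]
grip_width: 0.0266
grasp_force: 79.4
```

Emit:
jog_arm:
  xyz:
    - [0, 0, 0]
    - [0, 0, 0]
    - [0, 0, 0]
    - [0, 0, 0]
    - [0, 0, 0]
    - [0, 0, 0]
    - [0, 0, 0]
    - [0, 0, 0]
  twist:
    - [0, 0, 0]
    - [0, 0, 0]
    - [0, 0, 0]
    - [0, 0, 0]
    - [0, 0, 0]
    - [0, 0, 0]
    - [0, 0, 0]
    - [0, 0, 0]
  fingers: -1

```text
time_s: 21.98
position: [0.5013, -0.0734, 0.0089]
tool_rot: [[-0.026, 1.0, 0.0], [1.0, 0.026, -0.0], [-0.0, 0.0, -1.0]]
ft_force: [-0.2, 0.7, -0.1]
grip_width: 0.0854
grasp_force: 0.0
```

Emit:
jog_arm:
  xyz:
    - [0, 0, -0.02]
    - [0, 0, -0.05]
    - [0, 0, -0.08]
    - [0, 0, -0.1]
    - [0, 0, -0.12]
    - [0, 0, -0.12]
    - [0, 0, -0.12]
    - [0, 0, -0.1]
  twist:
    - [0, 0, 0]
    - [0, 0, 0]
    - [0, 0, 0]
    - [0, 0, 0]
    - [0, 0, 0]
    - [0, 0, 0]
    - [0, 0, 0]
    - [0, 0, 0]

```text
time_s: 22.65
position: [0.5017, -0.0735, 0.1539]
tool_rot: [[-0.026, 1.0, 0.002], [1.0, 0.026, -0.001], [-0.001, 0.002, -1.0]]
ft_force: [0.3, 0.2, -0.4]
grip_width: 0.0858
grasp_force: 0.0
```

Emit:
jog_arm:
  xyz:
    - [0, 0, 0]
    - [0, 0, 0]
    - [0, 0, 0]
    - [0, 0, 0]
    - [0, 0, 0]
    - [0, 0, 0]
    - [0, 0, 0]
    - [0, 0, 0]
  twist:
    - [0, 0, 0]
    - [0, 0, 0]
    - [0, 0, 0]
    - [0, 0, 0]
    - [0, 0, 0]
    - [0, 0, 0]
    - [0, 0, 0]
    - [0, 0, 0]

```text
time_s: 23.32
position: [0.5011, -0.0733, 0.1506]
tool_rot: [[-0.026, 1.0, -0.001], [1.0, 0.026, 0.0], [0.0, -0.0, -1.0]]
ft_force: [0.1, 0.3, -0.1]
grip_width: 0.0853
grasp_force: 0.0
```

```bash
python3 - <<'E'
from meas import *
st(); meas("side",9,[.5013,-.0734,.0093],91.5)
q,_=load("side",9); cv2.imwrite("pics/final.png",q[:,:,::-1])
E
```

```text
t 23.32 tcp [ 0.5011 -0.0733  0.1506] yaw 91.49 tilt [-5.e-04  1.e-04 -1.e+00] w 0.0853 g 0.0 F [ 0.1  0.3 -0.1]
side head 527 u [0.0949 0.1613] w [-0.0231  0.0202] ztop 0.0268 slope z/u 0.012 w/u -0.006
side handle 192 u [0.0304 0.087 ] w [-0.0118  0.0113] ztop 0.0217 slope z/u 0.022 w/u -0.014
```

View pics/final.png

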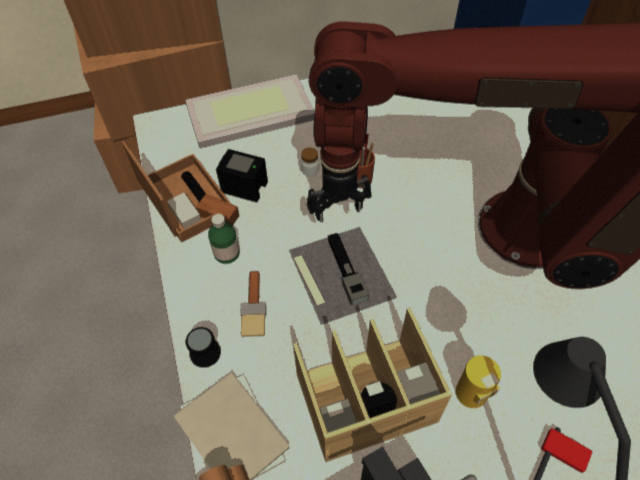

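The reader lies right way up near the middle of the mat at (348,268). The gripper is open and clear above it, and the folder, canister, boxes and bystanders look unmoved. I'll hand the job in.

```bash
python3 -c "
from workcell import workorder; print(workorder.sign_off())"
```

```text
the job is handed in; nothing more can be done
None
```

I drew the reader from its dock, held it still about 35 mm in front of the canister's label for over two seconds, then laid it right way up on the mat and released it. The job is handed in at about 23 s; the sign-off gave no verdict.

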